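# Unbolt the button drawer and take out the full box

## Robot

A 6-joint arm with a two-finger parallel gripper is mounted at the origin on the work surface. World frame = base frame: x ahead of the robot, y to its left, z up, the work surface at z = 0. Lengths are in mm, angles in degrees, forces in N, time in s.
With the tool pointing down it reaches from about 250 to 775 mm from the base axis. Payload 4 kg.
Tool frame: the origin (TCP) lies between the finger pads; the fingertips stand 8 mm ahead of it and the grasp point (between the pads) lies 11 mm behind it (arm.tcp_to_tips is the distance from the TCP to the fingertips, in mm); z points along the fingers, y is the line along which they close (so a half turn about z gives the same grasp; the last joint's range is limited). The gripper opens to 85 mm and grips with 20 to 120 N. Pads are 22 mm wide; open, the fingers measure 114 mm over their backs; the gripper's body (76 mm by 85 mm) begins 54 mm behind the grasp point. The pads swing forward as they close: fully open they stand 13 mm farther back than shut.
Start: joints at [-80.449, 4.996, 78.535, -0, 96.463, -5.907], TCP at [146.592, -530.12, 239.341] pointing down, gripper open.
Joint ranges: [-177.83, 177.83], [-43.37, 116.18], [15.69, 146.23], [-61.86, 241.86], [9.47, 152.12], [-147.06, 147.06]. Speed limits (degrees/s): [159.86, 159.86, 180, 180, 180, 180].

## Interface

Orientations are given as a 3x3 rotation matrix whose columns are the frame's x, y, z axes.
In Python, from cell import arm gives the robot as it stands.
- The arm moves only by the shell command python3 -m crank 'ROWS' [FORCE]. ROWS is JSON, a list of rows, each an object of numbers: "ax", "ay", "az": the turn, a rotation vector about the world's x, y, z in rad; "dx", "dy", "dz": the shift along the world's x, y, z in mm; "jaw": the opening, from 0 (shut) to 1 (fully open). In form: [{"ax": .., "ay": .., "az": .., "dx": .., "dy": .., "dz": .., "jaw": ..}, ...]. A call has 1 to 12 rows; each row shifts and turns the commanded pose from where the row before left it; what a row does not reach is not made up. A row lasts 1/10 s, in which the tool goes at most 50 mm and 8.59 degrees, less where a joint would pass 70% of its speed; a pose out of reach is approached as far as the arm can. A call is refused whole if a number of a shift passes 50 or a number of a turn 0.15, either way. A call with a gripper value outside its range is refused whole. The fingers move at their own pace and stop on an object; FORCE is the grip in N (left out, the last holds). Time passes only in rows, so rows that do not move let the fingers close. It gives the time, the measured TCP pose, the force, the opening and the grip force at its end, in the units of the state.
- arm.sense(): the state, without advancing time (a new reading comes with each control period).
- arm.read_camera(name): name is "scene" or "top" or "wrist"; returns a dict with "frame" (384x512x3 uint8, red, green, blue), "K" (3x3 intrinsics, pixels), "R" (3x3) and "t" (3): a world point X has camera coordinates R X + t. Camera axes: x right, y down, z forward; pixel columns grow to the right and rows downward; lengths in mm; the calibration is good to about 2 mm. A picture is of the moment at which its call begins. There is no depth.
- arm.close_job(): hands the job in; it is judged then, once.
The state is a dict: "time": time; "joint_pos": joint angles; "dq": joint speeds; "tau": joint torques, N m; "ee_pos": TCP position; "eef_rot": TCP orientation; "wrist_force": force on the tool from outside, world axes, zero at the start; "wrist_torque": the same for the moment, N m; "width": opening from 0.0 (shut) to 1.0 (fully open); "finger_force": force on a finger pad.
Only numpy, scipy, OpenCV 4.12 (cv2) and the standard library are available. Lean on these libraries where they do the work, as an engineer would, in place of code of your own. Each camera call takes 0.05 s, during which the arm holds its last target. There are 200 camera calls.

## Task

The drawer on the folding table is held shut by a steel slide bolt on top: slide the bolt all the way back, then pull the drawer wide open by its oak handle. Of the three identical closed boxes inside, find the heavy one by lifting them, and set it down gently and upright in the middle of the small empty wooden tray on the table. Leave the other two standing in the open drawer and do not disturb the other things on the table.

Things in the scene. Friction and masses are not known exactly. Their poses are not given: they have to be found in the camera images.
- unit: low white drawer unit fixed to the table, 200 deep, 335 wide, 85 mm high. Origin on the table under the middle of the drawer's front face; x points into the unit (away from the robot), y left, z up. Drawer 230 mm wide, centred on y 0; the blank panel at its right (y -118 to -205 mm) carries the bolt on top. A bowl stands on top, 80 mm or more behind the face.
- bolt (a joint): lock bolt: flat steel bar along the unit's y on its top front edge, through two guide blocks and a steel staple (loop) on the drawer front. Value = metres drawn back along the unit's -y (to the right): 0 shot home, 0.045 fully back; leaves the staple at 0.020. Friction about 1.5 N, no spring, stays where left.
- bolt_knob (a point): grip point on the bolt's upright round knob: a 12 mm diameter steel post, on its axis, 128 mm above the table and 13.5 mm below its top. Moves with the bolt. The guide blocks either side of it rise 103 mm above the table (18 mm above the unit's top), the staple 106 mm.
- drawer (a joint): drawer: slides along the unit's -x (towards the robot). 0 shut, 0.14 m fully open. About 2 N of friction; the bolt holds it within 3 mm of shut until it is drawn. Stays where it is left.
- drawer_handle (a point): centre of the drawer's level oak bar handle: 14 (x) x 120 (y) x 16 mm high, along the unit's y, centre 66 mm above the table and 42 mm before the drawer's face (35 mm clear gap behind the bar, open from above; its two posts stand 48 mm either side of the centre). Moves with the drawer.
- drawer_floor (a point): point on the drawer's inner floor, 16 mm above the table, under the middle box's place; axes as the unit's; moves with the drawer. Inside: x -70 (the 30 mm thick front, top 85 mm above the table) to +75 mm, y -106 to +106; sides rise 45 mm above the table. Box places: x 0, y -75, 0, +75. With the drawer fully open the unit's top board begins at x +71 mm.
- box_a: closed lidded box, 46 (x) x 60 (y) x 52 mm high, upright; origin mid-underside. One of three alike in the drawer, 75 mm apart along its y, in random order (the letter says nothing of weight): about 48 mm free before and behind each in the drawer, 15 mm between neighbours. Two weigh 0.12 to 0.19 kg, the full one 0.42 to 0.61 kg.
- box_b: closed lidded box, 46 (x) x 60 (y) x 52 mm high, upright; origin mid-underside. One of three alike in the drawer, 75 mm apart along its y, in random order (the letter says nothing of weight): about 48 mm free before and behind each in the drawer, 15 mm between neighbours. Two weigh 0.12 to 0.19 kg, the full one 0.42 to 0.61 kg.
- box_c: closed lidded box, 46 (x) x 60 (y) x 52 mm high, upright; origin mid-underside. One of three alike in the drawer, 75 mm apart along its y, in random order (the letter says nothing of weight): about 48 mm free before and behind each in the drawer, 15 mm between neighbours. Two weigh 0.12 to 0.19 kg, the full one 0.42 to 0.61 kg.
- tray: small shallow wooden tray fixed to the table, 116 x 116 x 14 mm high, walls 5 mm thick, inside 106 x 106 mm; empty, lies to the right front of the drawer unit; origin at the middle of its underside, z up.
- tray_in (a point): middle of the tray's inner floor, 5 mm above the table.
- bowl: white ceramic bowl, 90 mm across, 40 high, on top of the drawer unit; leave alone; origin at the middle of its underside.
- jar: clear glass jar with twist lid, 70 mm across, 110 high, left of the drawer; leave alone; origin at the middle of its underside.
- brush: orange silicone brush, 45 x 115 x 42 mm high, left of the drawer, nearer the robot; leave alone; origin at the middle of its underside.
- trouser_clip: black plastic spring clip, about 55 x 75 x 20 mm, right of the drawer unit; leave alone; origin near the middle of its underside.
- spool: white thread spool, 32 mm across, 38 high, nearer the robot than the tray; leave alone; origin at the middle of its underside.
- spray: white bottle, 64 mm across, 190 high, left of the drawer unit; leave alone; origin at the middle of its underside.
- lint_roller: lint roller lying on the table at the left: paper roll 48 mm across and 100 long, handle 115 mm; leave alone; origin under the middle of the roll.
There are look-alikes about, which are no part of the job. What is meant by the tray is not green, and is the smaller of those in its own colour.

How it is judged:
By the outcome, as a careful person would: the job done as asked, in the order asked, and still so for the second after the job is handed in, with the robot touching nothing.
It also fails if it takes over 72 s, if anything falls off the work surface, if the arm or the gripper's body presses on something with over 40 N, if the wrist force passes 120 N, or if a joint passes its speed limit or range.

## Working session

There is one attempt and no reset: what is moved stays moved. The work goes in short steps, Python scripts to look and compute and a shell command to move; the robot and the scene stay as the last step left them, time stands still between calls to the robot, and variables do not carry over. Pictures are saved under pics/ and viewed, at most 10 in all, crops included, and the job is handed in when it is done.

```bash
mkdir -p pics; ls; python3 - <<'E'
from cell import arm
import cv2,numpy as np
s=arm.sense();print(s['time'],s['ee_pos'],s['eef_rot'],s['wrist_force'],arm.tcp_to_tips)
for n in('scene','top'):
    c=arm.read_camera(n);cv2.imwrite(f'pics/{n}0.png',cv2.cvtColor(c['frame'],cv2.COLOR_RGB2BGR))
    print(n,c['K'],c['R'],c['t'])
E
```

```text
pics
0.0 [ 146.52875985 -529.61599977  238.12019347] [[ 9.63812453e-01  2.66580993e-01 -3.59936480e-04]
 [ 2.66581124e-01 -9.63809934e-01  2.21708974e-03]
 [ 2.44123629e-04 -2.23281097e-03 -9.99997477e-01]] [-0.16619633  0.08654267 -0.01782759] 8.0
scene [[405.10281697   0.         249.27136935]
 [  0.         405.10281697 197.21609587]
 [  0.           0.           1.        ]] [[-0.4925216   0.87027735 -0.00630943]
 [ 0.7558871   0.42416837 -0.49871423]
 [-0.43134344 -0.25039675 -0.86674351]] [ 227.02768407 -369.84505026 1576.19792666]
top [[363.65960814   0.         242.51829599]
 [  0.         363.65960814 192.05096448]
 [  0.           0.           1.        ]] [[ 0.00505189 -0.99987797 -0.01478282]
 [-0.98118503 -0.00210315 -0.19305832]
 [ 0.19300367  0.01547999 -0.98107592]] [  39.52650056  546.10188032 1383.65119987]
```

View pics/scene0.png

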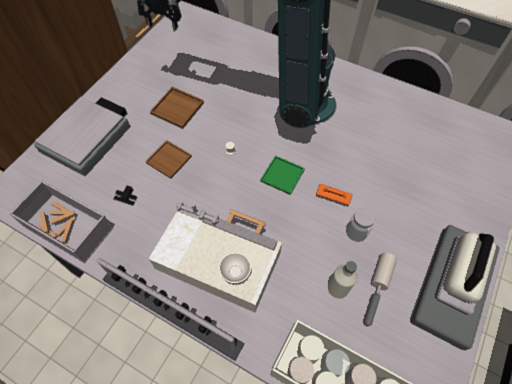

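View pics/top0.png

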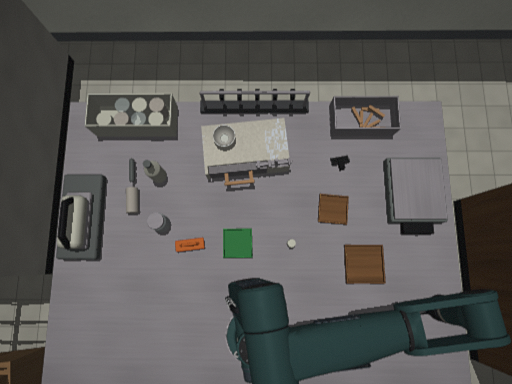

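The top view shows three trays. There is a green one at (238,243), which is the wrong colour, a larger brown one at (364,264), and a smaller brown one at (333,209), which I choose. The unit is at about (246,148) with its handle at (240,180), and the bolt is on its front right at about (265,165). In the scene view the knob is near (200,212). I'll check this in one close crop.

```bash
cat > h.py <<'E'
import numpy as np,cv2
from cell import arm
def ray(c,uv,z):
    K,R,t=c['K'],c['R'],np.array(c['t']).ravel()
    C=-R.T@t;d=R.T@np.linalg.solve(K,[uv[0],uv[1],1.]);return C+d*(z-C[2])/d[2]
def proj(c,X):
    p=c['K']@(c['R']@np.array(X,float)+np.array(c['t']).ravel());return p[:2]/p[2]
def tri(c1,u1,c2,u2):
    P=[c['K']@np.c_[c['R'],np.array(c['t']).ravel()] for c in(c1,c2)]
    X=cv2.triangulatePoints(P[0],P[1],np.array(u1,float).reshape(2,1),np.array(u2,float).reshape(2,1)).ravel();return X[:3]/X[3]
def mask(c,lo,hi,box):
    h=cv2.cvtColor(c['frame'],cv2.COLOR_RGB2HSV);m=cv2.inRange(h,lo,hi);k=np.zeros_like(m);x0,y0,x1,y1=box;k[y0:y1,x0:x1]=1;return m*k
def save(c,name,box,s):
    x0,y0,x1,y1=box;f=cv2.cvtColor(c['frame'],cv2.COLOR_RGB2BGR)[y0:y1,x0:x1]
    cv2.imwrite('pics/'+name,cv2.resize(f,None,fx=s,fy=s,interpolation=cv2.INTER_CUBIC))
E
python3 - <<'E'
from h import *
s=arm.read_camera('scene');t=arm.read_camera('top')
a=cv2.resize(cv2.cvtColor(s['frame'],6-1+0)[190:310,145:290] if 0 else cv2.cvtColor(s['frame'],cv2.COLOR_RGB2BGR)[195:275,145:285],None,fx=5,fy=5,interpolation=cv2.INTER_CUBIC)
cv2.imwrite('pics/s_crop.png',a)
save(t,'t_crop.png',(195,110,355,230),4.9)
for c,n,box in((t,'top',(310,185,355,230)),(s,'scene',(140,135,195,180)),(t,'toph',(215,165,260,195)),(s,'sceneh',(222,205,270,240))):
    m=mask(c,(5,70,40),(22,255,255),box);cs,_=cv2.findContours(m,0,2);k=max(cs,key=cv2.contourArea);r=cv2.minAreaRect(k);print(n,r,ray(c,r[0],66 if n[-1]=='h' else 10).round(1))
    if n[:3]=='top':
        b=np.array([ray(c,p,74 if n[-1]=='h' else 14)[:2] for p in cv2.boxPoints(r)]);print(b.round(0).tolist())
E
```

```text
top ((333.11065673828125, 208.7827911376953), (29.695722579956055, 28.33768653869629), 5.19442892074585) [ 486.7 -322.6   10. ]
[[435.0, -256.0], [549.0, -270.0], [538.0, -389.0], [424.0, -373.0]]
scene ((168.06764221191406, 158.17941284179688), (34.66681671142578, 30.755294799804688), 32.47119140625) [ 489.4 -314.4   10. ]
toph ((238.12803649902344, 177.65243530273438), (12.368332862854004, 29.264358520507812), 83.6598129272461) [601.4  58.9  66. ]
[[618.0, 119.0], [631.0, 4.0], [581.0, -1.0], [568.0, 113.0]]
sceneh ((245.61329650878906, 221.47402954101562), (37.33541488647461, 12.76755142211914), 20.772254943847656) [595.7  63.8  66. ]
```

View pics/s_crop.png

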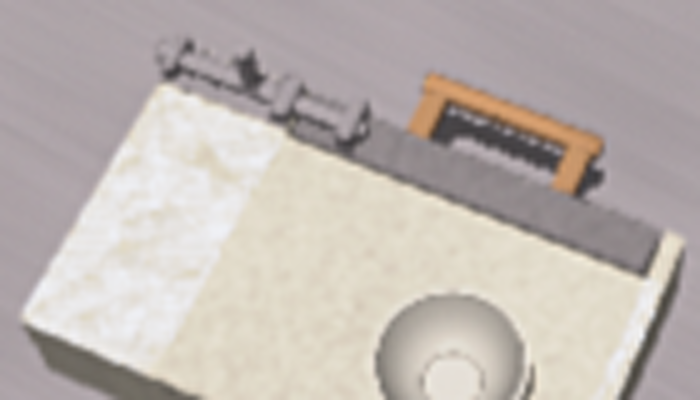

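View pics/t_crop.png

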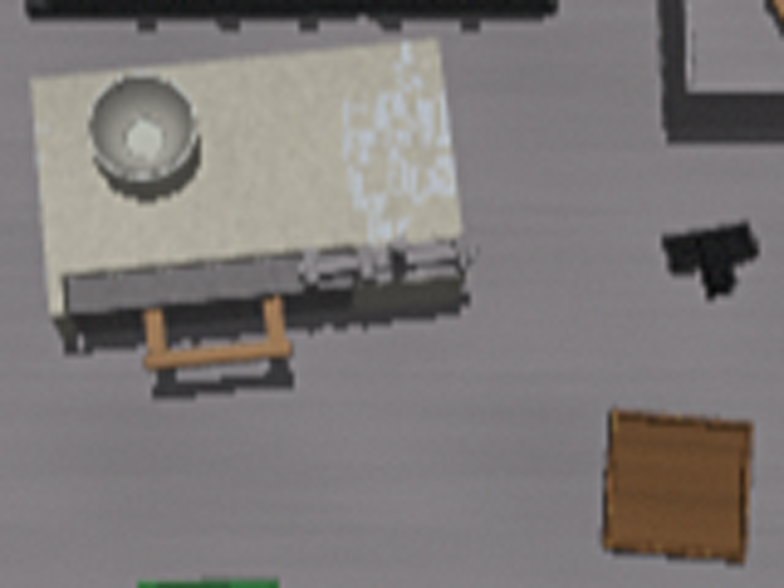

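```bash
python3 - <<'E'
from h import *
s=arm.read_camera('scene');t=arm.read_camera('top')
T=lambda x,y:(x/4.9+195-.5+.1,y/4.9+110-.4);S=lambda x,y:(x/5+145-.4,y/5+195-.4)
bl,br=ray(t,T(31,78),85),ray(t,T(438,38),85);d=bl-br;print('back',bl,br,np.linalg.norm(d),np.degrees(np.arctan2(-d[0],d[1])))
sl,sr=ray(s,S(684,238),85),ray(s,S(22,320),85);sf=ray(s,S(160,86),85);print('scene fl,br,fr',sl,sr,sf)
hl,hr=ray(t,T(146,357),74),ray(t,T(290,345),74);d=hl-hr;print('handle',hl,hr,(hl+hr)/2,np.degrees(np.arctan2(-d[0],d[1])))
h1,h2=ray(s,S(426,80),74),ray(s,S(602,140),74);d=h2-h1;print('handleS',h2,h1,np.degrees(np.arctan2(-d[0],d[1])))
for u in((248,70),(240,58),(245,62)):
  print('knob',tri(t,T(400,258),s,S(*u)))
  print(ray(s,S(*u),128))
# predicted
yaw=np.radians(-6)
for yaw in (-4,-5,-6,-7):
  y=np.radians(yaw);ex=np.array([np.cos(y),np.sin(y)]);ey=np.array([-ex[1],ex[0]])
  o=((hl+hr)/2)[:2]+42*ex
  print(yaw,o)
  for ky in(-140,-150,-160,-170):
    X=[*(o+ky*ey+12*ex),128];print(ky,X,(np.array(proj(t,X))-[194.6,109.6])*4.9,(np.array(proj(s,X))-[144.6,194.6])*5)
E
```

```text
back [811.66260953 209.39394197  85.        ] [ 846.09321108 -124.14673123   85.        ] 335.31305820644627 5.893630631770116
scene fl,br,fr [611.26780258 194.15549506  85.        ] [ 843.75507665 -114.7411331    85.        ] [ 678.79359271 -132.2873873    85.        ]
handle [580.08016822 112.37679773  74.        ] [590.11071087  -2.72695265  74.        ] [585.09543955  54.82492254  74.        ] 4.980372716366626
handleS [573.50924727 119.32701484  74.        ] [590.50511625   4.47539497  74.        ] 8.417603164837775
knob [651.80608853 -85.87859416 105.06538512]
[659.77071803 -73.87082916 128.        ]
knob [650.40688388 -87.94872066 115.3201438 ]
[655.32489091 -82.48404277 128.        ]
knob [650.45834956 -86.56328673 112.06869997]
[656.1317134  -78.39797295 128.        ]
-4 [626.99312966  51.89515064]
-140 [np.float64(629.19799193557), np.float64(-88.60089407963261), 128] [402.11754776 280.16260057] [255.54985744  20.31025583]
-150 [np.float64(628.5004271981288), np.float64(-98.57653458223083), 128] [415.04770987 281.04891777] [242.30837658  12.3855722 ]
-160 [np.float64(627.80
[... 1197 characters left out ...]
2  -3.62105162]
-170 [np.float64(621.0297831401027), np.float64(-119.88833669013418), 128] [442.82494182 290.44062207] [219.73268436 -11.84642143]
-7 [626.78237791  49.70641012]
-140 [np.float64(621.6312236576279), np.float64(-90.71248323473748), 128] [404.98244824 289.64417383] [259.51937383   9.30318022]
-150 [np.float64(620.4125302235764), np.float64(-100.63794475115068), 128] [417.87214807 291.18712287] [246.85543905   0.81307438]
-160 [np.float64(619.1938367895249), np.float64(-110.56340626756392), 128] [430.76913386 292.73094407] [234.25371532  -7.63532418]
-170 [np.float64(617.9751433554734), np.float64(-120.48886778397713), 128] [443.6734118  294.27563817] [221.71374535 -16.04232202]
```

Solving the unit's pose gives a yaw of about 5.9°, an origin near (626,61) and a knob near (653,-84). Next I'll move close and align the jaws with the unit's x axis.

```bash
python3 -m crank '[{"dx":35,"dy":35,"dz":3,"az":0.117,"jaw":1},{"dx":35,"dy":35,"dz":3,"az":0.117},{"dx":35,"dy":35,"dz":3,"az":0.117},{"dx":35,"dy":35,"dz":3,"az":0.117},{"dx":35,"dy":35,"dz":3,"az":0.117},{"dx":35,"dy":35,"dz":3,"az":0.117},{"dx":35,"dy":35,"dz":3,"az":0.117},{"dx":35,"dy":35,"dz":3,"az":0.117},{"dx":35,"dy":35,"dz":3,"az":0.117},{"dx":35,"dy":35,"dz":3,"az":0.117},{"dx":35,"dy":35,"dz":3,"az":0.117},{"dx":35,"dy":35,"dz":3,"az":0.117}]' 30
python3 - <<'E'
from h import *
s=arm.sense();print(s['ee_pos'],s['eef_rot'],s['joint_pos'])
c=arm.read_camera('wrist');save(c,'w1.png',(0,0,512,384),1.5)
R,t=c['R'],c['t'];print('cam',-R.T@t,R[2]);t2=arm.read_camera('top')
for ky in(-145,):print(proj(c,[653,-84,128])*1.5)
print(proj(c,[584,58,66])*1.5,proj(c,[487,-320,14])*1.5)
E
```

```text
[ 146.58083716 -529.95123721  238.90747716] [[ 9.63817285e-01  2.66563738e-01 -1.21367678e-04]
 [ 2.66563755e-01 -9.63817015e-01  7.25363006e-04]
 [ 7.63792410e-05 -7.31469627e-04 -9.99999730e-01]] [-8.04472861e+01  5.01309019e+00  7.85660204e+01  3.99522529e-05
  9.64630274e+01 -5.90717541e+00]
cam [ 213.47306114 -511.52934565  373.13756606] [-0.26370343 -0.07168005 -0.96193683]
[-1078.32965645 -2603.91823236]
[ -886.52651295 -1327.81190356] [ 190.17470601 -395.28747807]invalid input at $[0]: expected keys ax, ay, az, dx, dy, dz, jaw
```

View pics/w1.png

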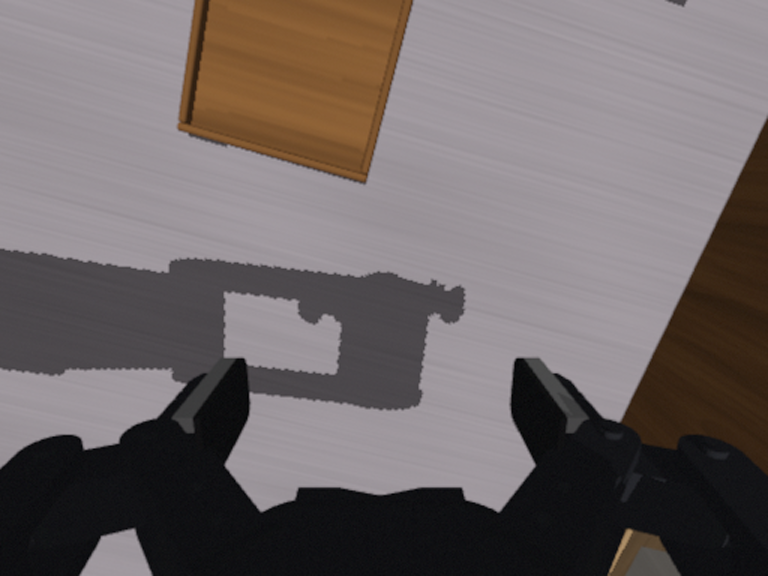

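The move was refused because every row needs all the keys, so the picture still shows the start view: the larger brown tray at (290,80) and nothing else that matters.

```bash
python3 -m crank '[{"ax":0,"ay":0,"az":0.117,"dx":35,"dy":35,"dz":3,"jaw":1},{"ax":0,"ay":0,"az":0.117,"dx":35,"dy":35,"dz":3,"jaw":1},{"ax":0,"ay":0,"az":0.117,"dx":35,"dy":35,"dz":3,"jaw":1},{"ax":0,"ay":0,"az":0.117,"dx":35,"dy":35,"dz":3,"jaw":1},{"ax":0,"ay":0,"az":0.117,"dx":35,"dy":35,"dz":3,"jaw":1},{"ax":0,"ay":0,"az":0.117,"dx":35,"dy":35,"dz":3,"jaw":1},{"ax":0,"ay":0,"az":0.117,"dx":35,"dy":35,"dz":3,"jaw":1},{"ax":0,"ay":0,"az":0.117,"dx":35,"dy":35,"dz":3,"jaw":1},{"ax":0,"ay":0,"az":0.117,"dx":35,"dy":35,"dz":3,"jaw":1},{"ax":0,"ay":0,"az":0.117,"dx":35,"dy":35,"dz":3,"jaw":1},{"ax":0,"ay":0,"az":0.117,"dx":35,"dy":35,"dz":3,"jaw":1},{"ax":0,"ay":0,"az":0.117,"dx":35,"dy":35,"dz":3,"jaw":1}]' 30
python3 - <<'E'
from h import *
s=arm.sense();print(s['ee_pos'],s['eef_rot'],s['joint_pos'])
c=arm.read_camera('wrist');save(c,'w2.png',(0,0,512,384),1.5)
R,t=c['R'],c['t'];print('cam',-R.T@t,R[2])
for X in([653,-84,128],[584,58,66],[487,-320,14]):print(proj(c,X)*1.5)
E
```

```text
time: 1.6
ee_pos: [567.8, -108.4, 275.7]
eef_rot: [[-0.108, 0.994, 0.001], [0.994, 0.108, -0.0], [-0.0, 0.001, -1.0]]
wrist_force: [0.3, -0.4, -0.0]
width: 1.002
finger_force: 0.0
[ 567.80827069 -108.35627372  275.67293312] [[-1.07850236e-01  9.94166926e-01  6.70698825e-04]
 [ 9.94167034e-01  1.07850527e-01 -4.14874436e-04]
 [-4.84789665e-04  6.22042356e-04 -9.99999689e-01]] [-1.64165176e+01  8.35181435e+00  7.07472987e+01 -1.21586321e-02
  1.00857307e+02 -2.26102276e+01]
cam [560.61544473 -39.55994509 409.84740731] [ 0.02889308 -0.27094479 -0.96216117]
[514.14189141 248.53381532]
[428.57514957  19.47341541]
[279.1909924  435.02731676]
```

View pics/w2.png

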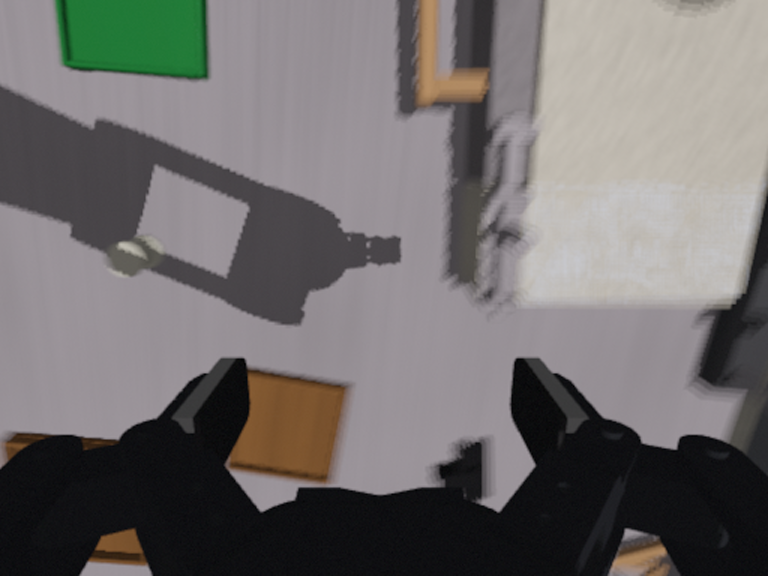

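The motion-blurred wrist view shows the bolt around (505,215), the knob near (515,235), the handle's right end at (430,90), and part of the small brown tray at (290,425). I'll take a sharp crop of the bolt.

```bash
python3 - <<'E'
from h import *
c=arm.read_camera('wrist');print(arm.sense()['ee_pos'])
save(c,'w3.png',(270,10,400,220),2.8)
f=lambda X:(proj(c,X)-[270,10])*2.8
print(f([653,-84,141]),f([653,-84,128]),f([653,-84,104]))
np.savez('w3.npz',K=c['K'],R=c['R'],t=c['t'])
E
```

```text
[ 569.66273776 -105.42735916  274.54302418]
[196.88609368 464.88894192] [186.07505774 456.77642687] [168.40717048 443.51858536]
```

View pics/w3.png

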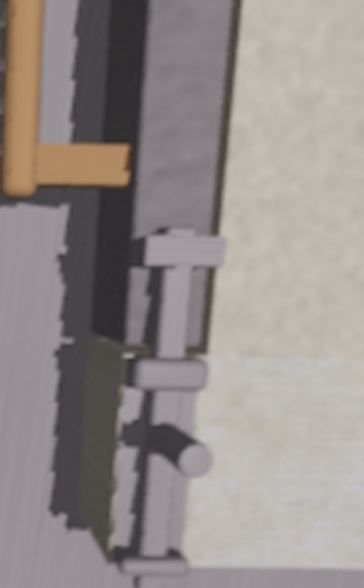

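The knob's top is at (195,459) in the crop, the staple at (180,250), the guide blocks at (170,375) and (155,565), and the handle bar's right end at (21,190).

```bash
python3 - <<'E'
from h import *
c=dict(np.load('w3.npz'));U=lambda x,y:(x/2.8+270-.3,y/2.8+10-.3)
k=ray(c,U(195,459),141.5);e=ray(c,U(21,192),72);print('knob',k,'hend',e,'corner',ray(c,U(187,568),85))
y=np.radians(5.9);ex=np.array([np.cos(y),np.sin(y)]);ey=np.array([-ex[1],ex[0]])
print('handle',e[:2]+60*ey,'origin',e[:2]+60*ey+42*ex)
o=e[:2]+60*ey+42*ex;print('knob in unit',ex@(k[:2]-o),ey@(k[:2]-o))
print('delta',k[:2]-arm.sense()['ee_pos'][:2],'bolt dir',-ey*50)
E
```

```text
knob [651.48183156 -81.76487594 141.5       ] hend [587.20466182   1.04322301  72.        ] corner [ 675.78261228 -137.82517644   85.        ]
handle [581.03710961  60.72539204] origin [622.81462793  65.04267859]
knob in unit 13.424627258658266 -148.97666264073962
delta [81.81909379 23.66248323] bolt dir [  5.13962684 -49.73514086]
```

```bash
python3 -m crank '[{"ax":0,"ay":0,"az":0,"dx":27,"dy":8,"dz":-30,"jaw":0.5},{"ax":0,"ay":0,"az":0,"dx":27,"dy":8,"dz":-30,"jaw":0.5},{"ax":0,"ay":0,"az":0,"dx":28,"dy":8,"dz":-35,"jaw":0.5},{"ax":0,"ay":0,"az":0,"dx":0,"dy":0,"dz":0,"jaw":0.5},{"ax":0,"ay":0,"az":0,"dx":0,"dy":0,"dz":0,"jaw":0.5},{"ax":0,"ay":0,"az":0,"dx":0,"dy":0,"dz":0,"jaw":0.5}]'
```

```text
time: 2.3
ee_pos: [648.7, -87.1, 182.6]
eef_rot: [[-0.102, 0.995, 0.003], [0.995, 0.102, -0.001], [-0.001, 0.003, -1.0]]
wrist_force: [-0.1, 0.7, 1.1]
width: 0.499
finger_force: 0.0
```

```bash
python3 -m crank '[{"ax":0,"ay":0,"az":0,"dx":3,"dy":5,"dz":-15,"jaw":0.5},{"ax":0,"ay":0,"az":0,"dx":0,"dy":0,"dz":-25,"jaw":0.5},{"ax":0,"ay":0,"az":0,"dx":0,"dy":0,"dz":-25,"jaw":0.5},{"ax":0,"ay":0,"az":0,"dx":0,"dy":0,"dz":0,"jaw":0.5},{"ax":0,"ay":0,"az":0,"dx":0,"dy":0,"dz":0,"jaw":0.2},{"ax":0,"ay":0,"az":0,"dx":0,"dy":0,"dz":0,"jaw":0},{"ax":0,"ay":0,"az":0,"dx":0,"dy":0,"dz":0,"jaw":0},{"ax":0,"ay":0,"az":0,"dx":0,"dy":0,"dz":0,"jaw":0},{"ax":0,"ay":0,"az":0,"dx":0,"dy":0,"dz":0,"jaw":0}]' 25
```

```text
time: 3.2
ee_pos: [652.8, -81.4, 118.0]
eef_rot: [[-0.103, 0.995, 0.004], [0.995, 0.103, -0.001], [-0.001, 0.004, -1.0]]
wrist_force: [-0.4, -1.1, 5.7]
width: 0.13
finger_force: 25.5
```

```bash
python3 -m crank '[{"ax":0,"ay":0,"az":0,"dx":0.8,"dy":-8,"dz":0,"jaw":0},{"ax":0,"ay":0,"az":0,"dx":0.8,"dy":-8,"dz":0,"jaw":0},{"ax":0,"ay":0,"az":0,"dx":0.8,"dy":-8,"dz":0,"jaw":0},{"ax":0,"ay":0,"az":0,"dx":0.8,"dy":-8,"dz":0,"jaw":0},{"ax":0,"ay":0,"az":0,"dx":0.8,"dy":-8,"dz":0,"jaw":0},{"ax":0,"ay":0,"az":0,"dx":0.7,"dy":-6,"dz":0,"jaw":0},{"ax":0,"ay":0,"az":0,"dx":0,"dy":0,"dz":0,"jaw":0},{"ax":0,"ay":0,"az":0,"dx":0,"dy":0,"dz":0,"jaw":0}]' 25
```

```text
time: 4.0
ee_pos: [656.8, -120.3, 117.8]
eef_rot: [[-0.107, 0.994, 0.001], [0.994, 0.107, 0.011], [0.011, 0.003, -1.0]]
wrist_force: [-3.4, 15.1, 8.9]
width: 0.13
finger_force: 25.8
```

```bash
python3 -m crank '[{"ax":0,"ay":0,"az":0,"dx":0.3,"dy":-4,"dz":1,"jaw":0},{"ax":0,"ay":0,"az":0,"dx":0.3,"dy":-4,"dz":1,"jaw":0},{"ax":0,"ay":0,"az":0,"dx":0,"dy":0,"dz":0,"jaw":0},{"ax":0,"ay":0,"az":0,"dx":0,"dy":0,"dz":0,"jaw":0}]' 40
python3 - <<'E'
from h import *
for n in('wrist','scene'):
    c=arm.read_camera(n);np.savez(n+'4.npz',**c)
a=np.load('wrist4.npz')['frame'];b=np.load('scene4.npz')['frame'][190:250,160:260]
cv2.imwrite('pics/w4.png',cv2.cvtColor(np.hstack([cv2.resize(a,(512,384)),cv2.resize(b,(288,384))[:, :]]),cv2.COLOR_RGB2BGR))
E
```

```text
time: 4.4
ee_pos: [656.8, -120.9, 117.8]
eef_rot: [[-0.111, 0.994, -0.002], [0.994, 0.111, 0.024], [0.024, 0.001, -1.0]]
wrist_force: [-3.3, 30.0, 5.8]
width: 0.123
finger_force: 39.3
```

View pics/w4.png

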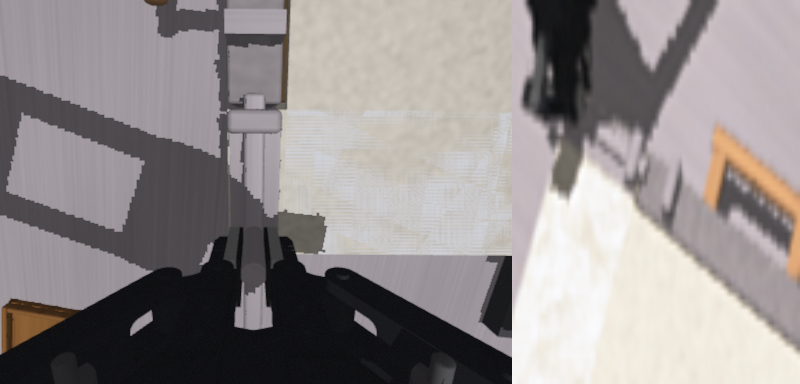

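The bolt is out of the staple, with its tip at (253,100) just past the left guide block. The knob is between the pads at about (253,275), and the bolt is against a hard stop at 30 N. I'll check its travel.

```bash
python3 - <<'E'
from h import *
c=dict(np.load('wrist4.npz'))
for v in(270,276):
  k=ray(c,(253,v),141.5);print(k,np.linalg.norm(k[:2]-[651.5,-81.8]))
# tip of bolt vs left guide at z~95
print(ray(c,(253,96),93),ray(c,(253,108),103))
E
```

```text
[ 656.69513678 -118.2238924   141.5       ] 36.79251804389026
[ 657.00914776 -121.0308592   141.5       ] 39.615792590144885
[648.55798926 -45.69050143  93.        ] [649.25676058 -51.89456807 103.        ]
```

```bash
python3 -m crank '[{"ax":0,"ay":0,"az":0,"dx":0,"dy":7,"dz":0,"jaw":0},{"ax":0,"ay":0,"az":0,"dx":0,"dy":7,"dz":0,"jaw":0},{"ax":0,"ay":0,"az":0,"dx":0,"dy":0,"dz":0,"jaw":0.4},{"ax":0,"ay":0,"az":0,"dx":0,"dy":0,"dz":4,"jaw":0.4},{"ax":0,"ay":0,"az":0,"dx":0,"dy":0,"dz":5,"jaw":0.4},{"ax":0,"ay":0,"az":0,"dx":0,"dy":0,"dz":0,"jaw":0.4},{"ax":0,"ay":0,"az":0,"dx":0,"dy":0,"dz":0,"jaw":0},{"ax":0,"ay":0,"az":0,"dx":0,"dy":0,"dz":0,"jaw":0},{"ax":0,"ay":0,"az":0,"dx":0,"dy":0,"dz":0,"jaw":0},{"ax":0,"ay":0,"az":0,"dx":0,"dy":0,"dz":0,"jaw":0}]' 25
python3 -m crank '[{"ax":0,"ay":0,"az":0,"dx":0.4,"dy":-4,"dz":0,"jaw":0},{"ax":0,"ay":0,"az":0,"dx":0.4,"dy":-4,"dz":0,"jaw":0},{"ax":0,"ay":0,"az":0,"dx":0,"dy":0,"dz":0,"jaw":0},{"ax":0,"ay":0,"az":0,"dx":0,"dy":0,"dz":0,"jaw":0}]' 25
```

```text
time: 5.5
ee_pos: [656.9, -121.6, 126.5]
eef_rot: [[-0.102, 0.995, 0.0], [0.995, 0.102, -0.001], [-0.001, 0.0, -1.0]]
wrist_force: [-1.5, -1.8, 1.1]
width: 0.132
finger_force: 24.4
time: 5.9
ee_pos: [657.1, -123.4, 126.3]
eef_rot: [[-0.106, 0.994, -0.002], [0.994, 0.106, 0.01], [0.011, -0.001, -1.0]]
wrist_force: [-3.1, 12.6, 3.2]
width: 0.128
finger_force: 24.7
```

```bash
python3 -m crank '[{"ax":0,"ay":0,"az":0,"dx":0,"dy":6,"dz":0,"jaw":0},{"ax":0,"ay":0,"az":0,"dx":0,"dy":0,"dz":0,"jaw":0.4},{"ax":0,"ay":0,"az":0,"dx":0,"dy":0,"dz":0,"jaw":0.4},{"ax":0,"ay":0,"az":0,"dx":0,"dy":0,"dz":25,"jaw":0.4},{"ax":0,"ay":0,"az":0,"dx":0,"dy":0,"dz":25,"jaw":0.4},{"ax":0,"ay":0,"az":0,"dx":-15,"dy":36,"dz":0,"jaw":0.4},{"ax":0,"ay":0,"az":0,"dx":-15,"dy":36,"dz":0,"jaw":0.4},{"ax":0,"ay":0,"az":0,"dx":-15,"dy":36,"dz":0,"jaw":0.4},{"ax":0,"ay":0,"az":0,"dx":-15,"dy":36,"dz":0,"jaw":0.4},{"ax":0,"ay":0,"az":0,"dx":-15,"dy":36,"dz":0,"jaw":0.4},{"ax":0,"ay":0,"az":0,"dx":0,"dy":0,"dz":-20,"jaw":0.4},{"ax":0,"ay":0,"az":0,"dx":0,"dy":0,"dz":-20,"jaw":0.4}]'
python3 -m crank '[{"ax":0,"ay":0,"az":0,"dx":0,"dy":0,"dz":0,"jaw":0.4},{"ax":0,"ay":0,"az":0,"dx":0,"dy":0,"dz":0,"jaw":0.4}]'
python3 - <<'E'
from h import *
c=arm.read_camera('wrist');save(c,'w5.png',(0,0,512,384),1.2);np.savez('w5.npz',**c)
print(proj(c,[582,60,74])*1.2,proj(c,[652,-80,96])*1.2)
E
```

```text
time: 7.1
ee_pos: [583.2, 57.8, 137.1]
eef_rot: [[-0.105, 0.995, 0.004], [0.995, 0.105, -0.0], [-0.001, 0.004, -1.0]]
wrist_force: [0.4, 0.2, -0.1]
width: 0.402
finger_force: 0.0
time: 7.3
ee_pos: [582.7, 56.4, 136.1]
eef_rot: [[-0.102, 0.995, -0.001], [0.995, 0.102, -0.0], [0.0, -0.001, -1.0]]
wrist_force: [0.2, -0.3, 0.8]
width: 0.4
finger_force: 0.0
[302.7964629  245.79056398] [389.5732464  474.82405076]
```

View pics/w5.png

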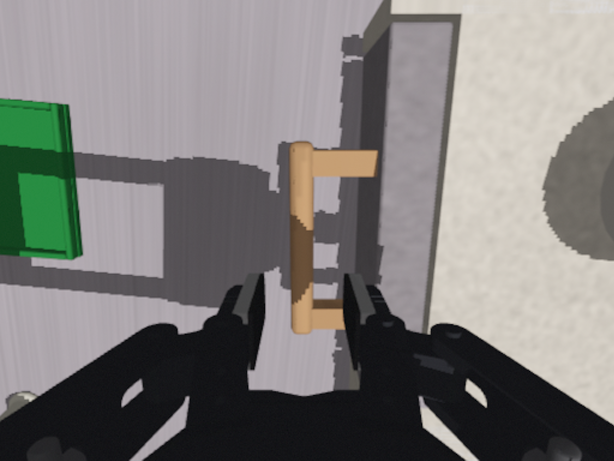

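The bar's ends are at (301,147) and (301,329) in the picture, well centred between the fingers. The middle is about 5 mm farther left than the tool.

```bash
python3 -m crank '[{"ax":0,"ay":0,"az":0,"dx":-1,"dy":5,"dz":-20,"jaw":0.4},{"ax":0,"ay":0,"az":0,"dx":0,"dy":0,"dz":-30,"jaw":0.4},{"ax":0,"ay":0,"az":0,"dx":0,"dy":0,"dz":-31,"jaw":0.4},{"ax":0,"ay":0,"az":0,"dx":0,"dy":0,"dz":0,"jaw":0.4},{"ax":0,"ay":0,"az":0,"dx":0,"dy":0,"dz":0,"jaw":0},{"ax":0,"ay":0,"az":0,"dx":0,"dy":0,"dz":0,"jaw":0},{"ax":0,"ay":0,"az":0,"dx":0,"dy":0,"dz":0,"jaw":0},{"ax":0,"ay":0,"az":0,"dx":0,"dy":0,"dz":0,"jaw":0}]' 35 && python3 -m crank '[{"ax":0,"ay":0,"az":0,"dx":-6,"dy":-0.6,"dz":0,"jaw":0},{"ax":0,"ay":0,"az":0,"dx":-12,"dy":-1.2,"dz":0,"jaw":0},{"ax":0,"ay":0,"az":0,"dx":-12,"dy":-1.2,"dz":0,"jaw":0},{"ax":0,"ay":0,"az":0,"dx":-12,"dy":-1.2,"dz":0,"jaw":0}]'
```

```text
time: 8.15
ee_pos: [580.5, 61.3, 57.0]
eef_rot: [[-0.103, 0.995, -0.003], [0.995, 0.103, -0.001], [-0.001, -0.003, -1.0]]
wrist_force: [-6.3, -1.1, -0.9]
width: 0.153
finger_force: 36.3
time: 8.55
ee_pos: [540.8, 57.2, 57.0]
eef_rot: [[-0.103, 0.995, 0.005], [0.995, 0.103, -0.001], [-0.001, 0.004, -1.0]]
wrist_force: [2.7, -2.0, -3.0]
width: 0.157
finger_force: 36.2
```

```bash
python3 -m crank '[{"ax":0,"ay":0,"az":0,"dx":-12,"dy":-1.2,"dz":0,"jaw":0},{"ax":0,"ay":0,"az":0,"dx":-12,"dy":-1.2,"dz":0,"jaw":0},{"ax":0,"ay":0,"az":0,"dx":-12,"dy":-1.2,"dz":0,"jaw":0},{"ax":0,"ay":0,"az":0,"dx":-12,"dy":-1.2,"dz":0,"jaw":0},{"ax":0,"ay":0,"az":0,"dx":-12,"dy":-1.2,"dz":0,"jaw":0},{"ax":0,"ay":0,"az":0,"dx":-12,"dy":-1.2,"dz":0,"jaw":0},{"ax":0,"ay":0,"az":0,"dx":-12,"dy":-1.2,"dz":0,"jaw":0},{"ax":0,"ay":0,"az":0,"dx":-10,"dy":-1,"dz":0,"jaw":0},{"ax":0,"ay":0,"az":0,"dx":-8,"dy":-0.8,"dz":0,"jaw":0},{"ax":0,"ay":0,"az":0,"dx":0,"dy":0,"dz":0,"jaw":0},{"ax":0,"ay":0,"az":0,"dx":0,"dy":0,"dz":0,"jaw":0}]'
```

```text
time: 9.65
ee_pos: [441.3, 46.9, 56.9]
eef_rot: [[-0.103, 0.995, 0.011], [0.995, 0.103, -0.001], [-0.002, 0.011, -1.0]]
wrist_force: [12.2, -4.0, -4.3]
width: 0.156
finger_force: 36.8
```

```bash
python3 -m crank '[{"ax":0,"ay":0,"az":0,"dx":3,"dy":0.5,"dz":0,"jaw":0},{"ax":0,"ay":0,"az":0,"dx":0,"dy":0,"dz":0,"jaw":0.4},{"ax":0,"ay":0,"az":0,"dx":0,"dy":0,"dz":0,"jaw":0.4},{"ax":0,"ay":0,"az":0,"dx":0,"dy":0,"dz":30,"jaw":0.4},{"ax":0,"ay":0,"az":0,"dx":0,"dy":0,"dz":45,"jaw":0.5},{"ax":0,"ay":0,"az":0,"dx":0,"dy":0,"dz":45,"jaw":0.7},{"ax":0,"ay":0,"az":0,"dx":40,"dy":0,"dz":20,"jaw":0.7},{"ax":0,"ay":0,"az":0,"dx":40,"dy":-7,"dz":0,"jaw":0.7},{"ax":0,"ay":0,"az":0,"dx":40,"dy":-7,"dz":0,"jaw":0.7},{"ax":0,"ay":0,"az":0,"dx":20,"dy":0,"dz":0,"jaw":0.7},{"ax":0,"ay":0,"az":0,"dx":0,"dy":0,"dz":0,"jaw":0.7},{"ax":0,"ay":0,"az":0,"dx":0,"dy":0,"dz":0,"jaw":0.7}]'
python3 - <<'E'
from h import *
c=arm.read_camera('wrist');c=arm.read_camera('wrist');save(c,'w6.png',(0,0,512,384),1.2);np.savez('w6.npz',**c)
print(arm.sense()['ee_pos'])
for X in([575.3,136.4,68],[583,61.8,68],[590.7,-12.8,68]):print(proj(c,X)*1.2)
E
```

```text
time: 10.85
ee_pos: [579.7, 34.5, 194.4]
eef_rot: [[-0.103, 0.995, -0.003], [0.995, 0.103, 0.001], [0.001, -0.003, -1.0]]
wrist_force: [-0.2, 0.2, 0.6]
width: 0.7
finger_force: 0.0
[579.39549669  34.44868628 195.16979288]
[313.20382819  80.16380714]
[312.38989961 188.78914826]
[311.69293219 281.80507892]
```

View pics/w6.png

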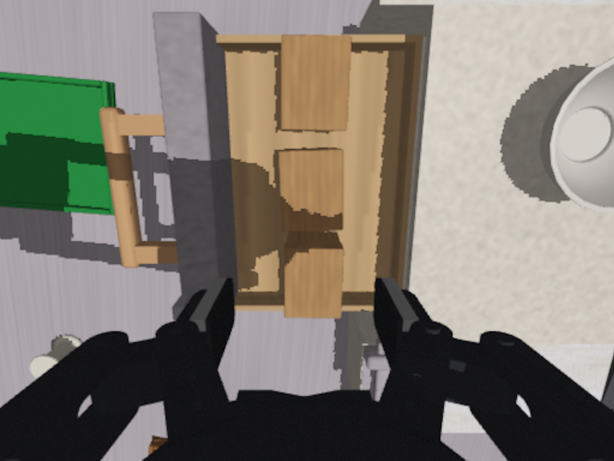

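The three box tops are at (315,83), (313,190) and (315,283), in line with the predictions. The drawer is fully open. I'll weigh the right-hand box first.

```bash
python3 -m crank '[{"ax":0,"ay":0,"az":0,"dx":11,"dy":-47,"dz":0,"jaw":0.7},{"ax":0,"ay":0,"az":0,"dx":0,"dy":0,"dz":-40,"jaw":0.7},{"ax":0,"ay":0,"az":0,"dx":0,"dy":0,"dz":-40,"jaw":0.7},{"ax":0,"ay":0,"az":0,"dx":0,"dy":0,"dz":-40,"jaw":0.7},{"ax":0,"ay":0,"az":0,"dx":0,"dy":0,"dz":-30,"jaw":0.7},{"ax":0,"ay":0,"az":0,"dx":0,"dy":0,"dz":0,"jaw":0.7},{"ax":0,"ay":0,"az":0,"dx":0,"dy":0,"dz":0,"jaw":0.4},{"ax":0,"ay":0,"az":0,"dx":0,"dy":0,"dz":0,"jaw":0.4},{"ax":0,"ay":0,"az":0,"dx":0,"dy":0,"dz":0,"jaw":0.4}]' 35 && python3 -m crank '[{"ax":0,"ay":0,"az":0,"dx":0,"dy":0,"dz":5,"jaw":0.4},{"ax":0,"ay":0,"az":0,"dx":0,"dy":0,"dz":10,"jaw":0.4},{"ax":0,"ay":0,"az":0,"dx":0,"dy":0,"dz":10,"jaw":0.4},{"ax":0,"ay":0,"az":0,"dx":0,"dy":0,"dz":0,"jaw":0.4},{"ax":0,"ay":0,"az":0,"dx":0,"dy":0,"dz":0,"jaw":0.4},{"ax":0,"ay":0,"az":0,"dx":0,"dy":0,"dz":0,"jaw":0.4},{"ax":0,"ay":0,"az":0,"dx":0,"dy":0,"dz":0,"jaw":0.4}]'
```

```text
time: 11.85
ee_pos: [593.1, -13.1, 48.0]
eef_rot: [[-0.103, 0.995, 0.005], [0.995, 0.103, -0.0], [-0.001, 0.004, -1.0]]
wrist_force: [0.8, 0.5, -1.9]
width: 0.535
finger_force: 39.3
time: 12.55
ee_pos: [591.2, -13.0, 69.6]
eef_rot: [[-0.103, 0.995, -0.001], [0.995, 0.103, 0.0], [0.0, -0.001, -1.0]]
wrist_force: [0.3, 0.4, -1.4]
width: 0.53
finger_force: 39.4
```

That one is light (1.4 N). I'll put it back and try the middle box.

```bash
python3 -m crank '[{"ax":0,"ay":0,"az":0,"dx":0,"dy":0,"dz":-10,"jaw":0.4},{"ax":0,"ay":0,"az":0,"dx":0,"dy":0,"dz":-8,"jaw":0.4},{"ax":0,"ay":0,"az":0,"dx":0,"dy":0,"dz":-4,"jaw":0.4},{"ax":0,"ay":0,"az":0,"dx":0,"dy":0,"dz":-3,"jaw":0.4},{"ax":0,"ay":0,"az":0,"dx":0,"dy":0,"dz":0,"jaw":0.4},{"ax":0,"ay":0,"az":0,"dx":0,"dy":0,"dz":0,"jaw":0.7},{"ax":0,"ay":0,"az":0,"dx":0,"dy":0,"dz":0,"jaw":0.7},{"ax":0,"ay":0,"az":0,"dx":0,"dy":0,"dz":30,"jaw":0.7},{"ax":0,"ay":0,"az":0,"dx":0,"dy":0,"dz":40,"jaw":0.7},{"ax":0,"ay":0,"az":0,"dx":-4,"dy":37,"dz":0,"jaw":0.7},{"ax":0,"ay":0,"az":0,"dx":-4,"dy":37,"dz":0,"jaw":0.7},{"ax":0,"ay":0,"az":0,"dx":0,"dy":0,"dz":0,"jaw":0.7}]' && python3 -m crank '[{"ax":0,"ay":0,"az":0,"dx":0,"dy":0,"dz":-30,"jaw":0.7},{"ax":0,"ay":0,"az":0,"dx":0,"dy":0,"dz":-40,"jaw":0.7},{"ax":0,"ay":0,"az":0,"dx":0,"dy":0,"dz":0,"jaw":0.7},{"ax":0,"ay":0,"az":0,"dx":0,"dy":0,"dz":0,"jaw":0.4},{"ax":0,"ay":0,"az":0,"dx":0,"dy":0,"dz":0,"jaw":0.4},{"ax":0,"ay":0,"az":0,"dx":0,"dy":0,"dz":0,"jaw":0.4},{"ax":0,"ay":0,"az":0,"dx":0,"dy":0,"dz":5,"jaw":0.4},{"ax":0,"ay":0,"az":0,"dx":0,"dy":0,"dz":10,"jaw":0.4},{"ax":0,"ay":0,"az":0,"dx":0,"dy":0,"dz":10,"jaw":0.4},{"ax":0,"ay":0,"az":0,"dx":0,"dy":0,"dz":0,"jaw":0.4},{"ax":0,"ay":0,"az":0,"dx":0,"dy":0,"dz":0,"jaw":0.4},{"ax":0,"ay":0,"az":0,"dx":0,"dy":0,"dz":0,"jaw":0.4}]'
```

```text
time: 13.75
ee_pos: [583.1, 64.8, 115.5]
eef_rot: [[-0.107, 0.994, 0.0], [0.994, 0.107, 0.002], [0.002, 0.0, -1.0]]
wrist_force: [1.4, -0.6, 0.1]
width: 0.7
finger_force: 0.0
time: 14.95
ee_pos: [583.4, 61.0, 70.1]
eef_rot: [[-0.103, 0.995, -0.0], [0.995, 0.103, -0.0], [0.0, -0.0, -1.0]]
wrist_force: [0.1, -0.4, -5.1]
width: 0.529
finger_force: 40.2
```

The middle box is the heavy one (5.1 N). I'll lift it clear and measure the tray again meanwhile.

```bash
python3 -m crank '[{"ax":0,"ay":0,"az":0,"dx":0,"dy":0,"dz":20,"jaw":0.4},{"ax":0,"ay":0,"az":0,"dx":0,"dy":0,"dz":35,"jaw":0.4},{"ax":0,"ay":0,"az":0,"dx":0,"dy":0,"dz":35,"jaw":0.4},{"ax":0,"ay":0,"az":0,"dx":0,"dy":0,"dz":20,"jaw":0.4}]'
python3 - <<'E'
from h import *
for n,box,uv in(('top',(305,180,360,235),(333,209)),('scene',(135,130,205,185),(168,158))):
    c=arm.read_camera(n);m=mask(c,(3,60,25),(24,255,255),box);m=cv2.morphologyEx(m,cv2.MORPH_OPEN,np.ones((2,2)))
    cs,_=cv2.findContours(m,0,2);k=cv2.convexHull(max(cs,key=cv2.contourArea))
    # rays of hull at mid-height, rectangle fitted in the world plane
    W=np.array([ray(c,p[0]+0.0,10)[:2] for p in k],np.float32);r=cv2.minAreaRect(W);print(n,r,cv2.boundingRect(k))
E
```

```text
time: 15.35
ee_pos: [584.7, 61.0, 183.4]
eef_rot: [[-0.103, 0.995, 0.004], [0.995, 0.103, 0.0], [-0.0, 0.004, -1.0]]
wrist_force: [0.4, -0.3, -5.1]
width: 0.534
finger_force: 40.3
top ((482.9794006347656, -325.8985290527344), (116.05255126953125, 115.9027328491211), 84.64569854736328) (319, 195, 31, 31)
scene ((490.5743713378906, -308.1661376953125), (119.1387710571289, 118.15235900878906), 84.5230712890625) (147, 142, 45, 37)
```

```bash
python3 -m crank '[{"ax":0,"ay":0,"az":0,"dx":-5,"dy":-20,"dz":0,"jaw":0.4},{"ax":0,"ay":0,"az":0,"dx":-9,"dy":-42,"dz":0,"jaw":0.4},{"ax":0,"ay":0,"az":0,"dx":-9,"dy":-42,"dz":0,"jaw":0.4},{"ax":0,"ay":0,"az":0,"dx":-9,"dy":-42,"dz":0,"jaw":0.4},{"ax":0,"ay":0,"az":0,"dx":-9,"dy":-42,"dz":0,"jaw":0.4},{"ax":0,"ay":0,"az":0,"dx":-9,"dy":-42,"dz":0,"jaw":0.4},{"ax":0,"ay":0,"az":0,"dx":-9,"dy":-42,"dz":0,"jaw":0.4},{"ax":0,"ay":0,"az":0,"dx":-9,"dy":-42,"dz":0,"jaw":0.4},{"ax":0,"ay":0,"az":0,"dx":-9,"dy":-42,"dz":0,"jaw":0.4},{"ax":0,"ay":0,"az":0,"dx":-9,"dy":-42,"dz":0,"jaw":0.4},{"ax":0,"ay":0,"az":0,"dx":-9,"dy":-42,"dz":0,"jaw":0.4},{"ax":0,"ay":0,"az":0,"dx":-3,"dy":-15,"dz":0,"jaw":0.4}]'
python3 -m crank '[{"ax":0,"ay":0,"az":0,"dx":0,"dy":0,"dz":0,"jaw":0.4},{"ax":0,"ay":0,"az":0,"dx":0,"dy":0,"dz":0,"jaw":0.4},{"ax":0,"ay":0,"az":0,"dx":0,"dy":0,"dz":0,"jaw":0.4}]'
cat > tr.py <<'E'
from h import *
c=arm.read_camera('wrist');c=arm.read_camera('wrist');cv2.imwrite('pics/w7.png',cv2.cvtColor(c['frame'],cv2.COLOR_RGB2BGR))
m=mask(c,(3,60,25),(24,255,255),(0,0,512,384));m=cv2.morphologyEx(m,cv2.MORPH_OPEN,np.ones((3,3)))
cs,_=cv2.findContours(m,0,2)
for k in cs:
    if cv2.contourArea(k)<1500:continue
    W=np.array([ray(c,p[0],14)[:2] for p in cv2.convexHull(k)],np.float32);r=cv2.minAreaRect(W);print(r,cv2.boundingRect(k),cv2.contourArea(k))
s=arm.sense();print(s['ee_pos'],proj(c,[487,-317,10]))
E
python3 tr.py
```

```text
time: 16.65
ee_pos: [483.1, -397.6, 176.8]
eef_rot: [[-0.098, 0.995, -0.004], [0.995, 0.098, 0.001], [0.001, -0.004, -1.0]]
wrist_force: [-0.3, -0.1, -4.9]
width: 0.533
finger_force: 40.1
time: 16.95
ee_pos: [485.9, -392.3, 179.2]
eef_rot: [[-0.104, 0.995, -0.001], [0.995, 0.104, 0.002], [0.002, -0.001, -1.0]]
wrist_force: [-0.2, 1.0, -5.4]
width: 0.531
finger_force: 40.1
((496.05206298828125, -489.71539306640625), (125.88587951660156, 184.56761169433594), 7.035031795501709) (194, 182, 116, 148) 15127.5
((281.2477722167969, -429.234619140625), (137.71258544921875, 151.97256469726562), 0.07464337348937988) (0, 113, 124, 147) 16500.0
((485.41259765625, -317.5398254394531), (114.74229431152344, 114.97057342529297), 84.63903045654297) (195, 26, 138, 144) 14259.5
[ 486.18724832 -392.48390279  180.0791416 ] [261.87234094 102.11986288]
```

The tray centre is (485.4,-317.5) with a yaw of -5.4° and sides of 115 mm, as expected. I'll move over it, square the box to it and go down.

```bash
python3 -m crank '[{"ax":0,"ay":0,"az":-0.06,"dx":0,"dy":15,"dz":0,"jaw":0.4},{"ax":0,"ay":0,"az":-0.07,"dx":0,"dy":30,"dz":0,"jaw":0.4},{"ax":0,"ay":0,"az":-0.067,"dx":-1,"dy":30,"dz":0,"jaw":0.4},{"ax":0,"ay":0,"az":0,"dx":0,"dy":0,"dz":-25,"jaw":0.4},{"ax":0,"ay":0,"az":0,"dx":0,"dy":0,"dz":-40,"jaw":0.4},{"ax":0,"ay":0,"az":0,"dx":0,"dy":0,"dz":-40,"jaw":0.4},{"ax":0,"ay":0,"az":0,"dx":0,"dy":0,"dz":-20,"jaw":0.4},{"ax":0,"ay":0,"az":0,"dx":0,"dy":0,"dz":-7,"jaw":0.4},{"ax":0,"ay":0,"az":0,"dx":0,"dy":0,"dz":0,"jaw":0.4},{"ax":0,"ay":0,"az":0,"dx":0,"dy":0,"dz":0,"jaw":0.4},{"ax":0,"ay":0,"az":0,"dx":0,"dy":0,"dz":0,"jaw":0.4}]'
```

```text
time: 18.15
ee_pos: [486.2, -320.0, 51.0]
eef_rot: [[0.094, 0.996, 0.004], [0.996, -0.094, -0.003], [-0.003, 0.004, -1.0]]
wrist_force: [-0.3, -0.6, -5.3]
width: 0.534
finger_force: 40.0
```

```bash
python3 -m crank '[{"ax":0,"ay":0,"az":0,"dx":-0.5,"dy":2,"dz":-4,"jaw":0.4},{"ax":0,"ay":0,"az":0,"dx":0,"dy":0,"dz":-4,"jaw":0.4},{"ax":0,"ay":0,"az":0,"dx":0,"dy":0,"dz":-2,"jaw":0.4},{"ax":0,"ay":0,"az":0,"dx":0,"dy":0,"dz":-1,"jaw":0.4},{"ax":0,"ay":0,"az":0,"dx":0,"dy":0,"dz":0,"jaw":0.4},{"ax":0,"ay":0,"az":0,"dx":0,"dy":0,"dz":0,"jaw":0.4},{"ax":0,"ay":0,"az":0,"dx":0,"dy":0,"dz":0,"jaw":0.4}]'
```

```text
time: 18.85
ee_pos: [484.3, -317.1, 37.5]
eef_rot: [[0.094, 0.996, 0.0], [0.996, -0.094, -0.0], [-0.0, 0.0, -1.0]]
wrist_force: [-1.1, -0.7, -5.6]
width: 0.534
finger_force: 40.1
```

```bash
python3 -m crank '[{"ax":0,"ay":0,"az":0,"dx":0,"dy":0,"dz":-1,"jaw":0.4},{"ax":0,"ay":0,"az":0,"dx":0,"dy":0,"dz":-1,"jaw":0.4},{"ax":0,"ay":0,"az":0,"dx":0,"dy":0,"dz":0,"jaw":0.4},{"ax":0,"ay":0,"az":0,"dx":0,"dy":0,"dz":0,"jaw":0.4}]'
```

```text
time: 19.25
ee_pos: [484.1, -317.0, 35.2]
eef_rot: [[0.094, 0.996, -0.0], [0.996, -0.094, 0.0], [0.0, -0.0, -1.0]]
wrist_force: [-0.5, -0.4, -3.4]
width: 0.529
finger_force: 40.1
```

```bash
python3 -m crank '[{"ax":0,"ay":0,"az":0,"dx":0,"dy":0,"dz":-0.7,"jaw":0.4},{"ax":0,"ay":0,"az":0,"dx":0,"dy":0,"dz":-0.7,"jaw":0.4},{"ax":0,"ay":0,"az":0,"dx":0,"dy":0,"dz":0,"jaw":0.4},{"ax":0,"ay":0,"az":0,"dx":0,"dy":0,"dz":0,"jaw":0.4},{"ax":0,"ay":0,"az":0,"dx":0,"dy":0,"dz":0,"jaw":0.4}]'
```

```text
time: 19.75
ee_pos: [484.2, -317.0, 34.0]
eef_rot: [[0.094, 0.996, 0.0], [0.996, -0.094, -0.0], [-0.0, 0.0, -1.0]]
wrist_force: [-1.2, -0.1, -5.5]
width: 0.535
finger_force: 40.2
```

```bash
for i in 1 2 3; do python3 -m crank '[{"ax":0,"ay":0,"az":0,"dx":0,"dy":0,"dz":-0.7,"jaw":0.4},{"ax":0,"ay":0,"az":0,"dx":0,"dy":0,"dz":0,"jaw":0.4},{"ax":0,"ay":0,"az":0,"dx":0,"dy":0,"dz":0,"jaw":0.4}]' | grep -E 'force|pos'; done
```

```text
ee_pos: [484.3, -317.1, 33.8]
wrist_force: [-1.4, 0.7, -0.7]
finger_force: 40.3
ee_pos: [484.3, -317.1, 33.7]
wrist_force: [-3.4, 2.5, 6.4]
finger_force: 41.1
ee_pos: [484.3, -317.1, 33.7]
wrist_force: [-3.7, 3.5, 8.1]
finger_force: 41.2
```

The box is resting on the tray floor. I'll take off the press, release, rise and move well clear.

```bash
python3 -m crank '[{"ax":0,"ay":0,"az":0,"dx":0,"dy":0,"dz":1.2,"jaw":0.4},{"ax":0,"ay":0,"az":0,"dx":0,"dy":0,"dz":0,"jaw":0.58},{"ax":0,"ay":0,"az":0,"dx":0,"dy":0,"dz":0,"jaw":0.7},{"ax":0,"ay":0,"az":0,"dx":0,"dy":0,"dz":0,"jaw":0.7},{"ax":0,"ay":0,"az":0,"dx":0,"dy":0,"dz":20,"jaw":0.7},{"ax":0,"ay":0,"az":0,"dx":0,"dy":0,"dz":40,"jaw":0.7},{"ax":0,"ay":0,"az":0,"dx":0,"dy":0,"dz":40,"jaw":0.7},{"ax":0,"ay":0,"az":0,"dx":0,"dy":0,"dz":45,"jaw":0.7},{"ax":0,"ay":0,"az":0,"dx":0,"dy":-40,"dz":0,"jaw":0.7},{"ax":0,"ay":0,"az":0,"dx":0,"dy":-35,"dz":0,"jaw":0.7},{"ax":0,"ay":0,"az":0,"dx":0,"dy":0,"dz":0,"jaw":0.7},{"ax":0,"ay":0,"az":0,"dx":0,"dy":0,"dz":0,"jaw":0.7}]'
python3 - <<'E'
from h import *
c=arm.read_camera('wrist');c=arm.read_camera('wrist')
m=mask(c,(3,30,25),(28,255,255),(130,0,400,180))
cs,_=cv2.findContours(m,0,2)
for k in cs:
    if cv2.contourArea(k)>1500:print('outer',cv2.minAreaRect(np.array([ray(c,p[0],14)[:2] for p in cv2.convexHull(k)],np.float32)))
h=cv2.cvtColor(c['frame'],cv2.COLOR_RGB2HSV)
# box lid is lighter than the tray: split by Otsu on value inside the blob
v=h[...,2];th,_=cv2.threshold(v[m>0].reshape(-1,1),0,255,cv2.THRESH_OTSU);b=cv2.morphologyEx(((v>th)&(m>0)).astype(np.uint8),cv2.MORPH_OPEN,np.ones((5,5)))
cs,_=cv2.findContours(b,0,2)
for k in cs:
    if cv2.contourArea(k)>800:print('lid',cv2.minAreaRect(np.array([ray(c,p[0],57)[:2] for p in cv2.convexHull(k)],np.float32)))
# drawer still open? handle in the top view
t=arm.read_camera('top');m=mask(t,(5,70,40),(22,255,255),(210,165,260,245));cs,_=cv2.findContours(m,0,2)
for k in cs:
    if cv2.contourArea(k)>25:r=cv2.minAreaRect(k);print('top',r,ray(t,r[0],68)[:2])
print([proj(t,X).round(1) for X in([442,47,70],[575.3,136.4,68],[590.7,-12.8,68])])
E
```

```text
time: 21.85
ee_pos: [484.0, -392.5, 177.3]
eef_rot: [[0.095, 0.995, -0.0], [0.995, -0.095, 0.001], [0.001, -0.0, -1.0]]
wrist_force: [0.2, -0.4, 1.0]
width: 0.699
finger_force: 0.0
outer ((485.60870361328125, -317.54901123046875), (115.68376922607422, 115.61898803710938), 84.5782241821289)
lid ((486.17926025390625, -318.0883483886719), (87.10014343261719, 87.33251953125), 84.58036041259766)
top ((242.01502990722656, 212.17262268066406), (12.561293601989746, 29.36743927001953), 85.03025817871094) [463.75269855  42.81660887]
top ((235.85147094726562, 181.0148468017578), (33.83126449584961, 49.25434112548828), 84.2894058227539) [587.31931571  67.73681461]
[array([240.9, 217.7]), array([218.4, 184. ]), array([256.3, 180.2])]
```

```bash
python3 -m crank '[{"ax":0,"ay":0,"az":0,"dx":0,"dy":0,"dz":20,"jaw":0.7},{"ax":0,"ay":0,"az":0,"dx":0,"dy":0,"dz":0,"jaw":0.7},{"ax":0,"ay":0,"az":0,"dx":0,"dy":0,"dz":0,"jaw":0.7}]' | head -2; python3 -c "
from cell import arm
print(arm.close_job())"
```

```text
time: 22.3
ee_pos: [484.7, -391.5, 198.7]
the job is handed in; nothing more can be done
None
```

I handed the job in at about 22 s: the bolt is back against its stop (about 40 of its 45 mm by camera), the drawer is fully open, and the heavy middle box (5.1 N; the right-hand one was 1.4 N, the left not lifted) was set down within about 2 mm of the tray's middle by the tool position. I had no pictures left to view it there, and handing in returned no verdict.

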